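# Key the lens cell home on the microscope's lens mount and hold it

### The arm

A 6-joint arm with a two-finger parallel gripper is mounted at the origin on the work surface. World frame = base frame: x ahead of the robot, y to its left, z up, the work surface at z = 0. Lengths are in m, angles in rad, forces in N, time in s.
With the tool pointing down it reaches from about 0.25 to 0.775 m from the base axis. Payload 8.9 kg.
Tool frame: the origin (TCP) lies at the very end of the fingers, on their centre line; the grasp point (between the pads) lies 19 mm behind it (r.tcp_to_grasp is the distance from the TCP to the grasp point, in m); x points along the fingers, z is the direction in which the jaws open and shut, and the axes are right-handed (so a half turn about x gives the same grasp; the last joint's range is limited). The gripper opens to 85 mm and grips with 20 to 120 N. Pads are 22 mm wide; open, the fingers measure 114 mm over their backs; the gripper's body (76 mm by 85 mm) begins 54 mm behind the grasp point. The pads swing forward as they close: fully open they stand 13 mm farther back than shut.
Start: joints at [-1.242, 0.291, -0.153, 1.127, 0, 1.431], TCP at [0.237, -0.469, 0.231] pointing down, gripper open.
Joint ranges: [-2.52, 2.52], [-0.91, 1.74], [-1.3, 1.37], [-1.96, 2.02], [-1.52, 1.47], [-3.14, 3.14]. Speed limits (rad/s): [2.22, 2.22, 2.79, 3.14, 3.14, 3.14].

### API

Orientations are given as a unit quaternion [x, y, z, w].
In Python, from rig import r, cams gives the robot as it stands. The module is installed in compiled form; this text tells all that it offers.
- The arm moves only by the shell command python3 -m inch 'ROWS'. ROWS is JSON, a list of rows, each an object with "translation": the shift along the tool's x, y, z in mm, a list of three; "turn": the turn about the tool's x in rad; "hand": the finger opening in mm, from 0 to 85.4. A call has 1 to 12 rows; each row shifts and turns the commanded pose from where the row before left it, along the tool's axes as they then stand; what a row does not reach is not made up. A row lasts 1/8 s, in which the tool goes at most 62.5 mm and 10.7 degrees, less where a joint would pass 70% of its speed; a pose out of reach is approached as far as the arm can. A call with a gripper value outside its range is refused whole. The fingers move at their own pace and stop on an object; the grip force is fixed at half the most. Time passes only in rows, so rows that do not move let the fingers close. It gives the time, the measured TCP pose, the force and the opening at its end, in the units of the state.
- r.state(): the state, without advancing time (a new reading comes with each control period).
- cams.grab_frame(name): name is "scene" or "side" or "wrist"; returns a dict with "frame" (400x640x3 uint8, red, green, blue), "range_z" (400x640 float32, m along the optical axis (not along the pixel's ray), 0 where there is no reading), "K" (3x3 intrinsics, pixels), "eye" and "rotation" of the camera in the world; the wrist camera has in their place "T_tool_cam" (4x4, takes a point from camera to tool coordinates, whose origin is the TCP and whose axes are the tool frame's). Camera axes: x right, y down, z forward; pixel columns grow to the right and rows downward; lengths in m; the calibration is good to about 2 mm. A picture is of the moment at which its call begins: read the wrist's pose just before it.
- r.sign_off(): hands the job in, once; it reports no verdict.
The state is a dict: "time_s": time; "q": joint angles; "dq": joint speeds; "tau": joint torques, N m; "tcp_pos": TCP position; "eef_rot": TCP orientation; "wrist_force": force on the tool from outside, world axes, zero at the start; "ft_torque": the same for the moment, N m; "finger_gap": opening from 0.0 (shut) to 1.0 (fully open).
Only numpy, scipy, OpenCV 4.12 (cv2) and the standard library are available. Lean on these libraries where they do the work, as an engineer would, in place of code of your own. Each camera call takes 0.05 s, during which the arm holds its last target.

### The job

Put the knurled lens cell, glass up, over the stub of the upturned microscope lens mount, turn it until its hidden keyways drop over the stub's lugs, then push it fully home against the spring ring. Finish while still holding it pushed home, so that a colleague can lock it, and leave the other things on the mat undisturbed.

Things in the scene. Friction and masses are not known exactly. Their poses are not given: they have to be found in the camera images.
- collar: The lens cell: dark steel knurled collar, 50 mm outside diameter, 44 mm tall, about 140 g (it varies), loose, standing upright on the mat, top closed by a dark glass. Origin at the centre of its underside, z up along its axis. Keyways inside cannot be seen from outside; their angle to its x axis is not marked. Grip it across the knurl.
- bore (a point): Mouth of the collar's bore, on its axis in its underside. Open below: bore of 32 mm diameter, 40 mm deep, with three equal keyways 120 degrees apart, each 10 mm wide, cut out to 21 mm from the axis, running the bore's full depth.
- mount: The upturned lens mount: round aluminium flange, 90 mm diameter, 20 mm thick, fixed on the mat. Origin at the centre of its underside (on the mat, whose top is 4 mm above the work surface), z up. A stub of 28 mm diameter rises on its axis, straight to 60 mm above the origin, then tapering to 18 mm diameter at 66 mm.
- lugs (a point): Point on the stub's axis level with the tops of its three lugs, 54 mm above the mount's origin. Lugs: 120 degrees apart, 5 mm wide, 6 mm tall, out to 19 mm from the axis; the stub is turned differently each time, so their angle is unrelated to any listed x axis. A collar out of line rests its underside on them; in line (within about 0.13 rad) it drops over them.
- seat (a point): Point on the mount's axis at the top of the unpressed spring ring, 38 mm above the mount's origin. A keyed collar drops 16 mm, from the lugs to here. Fully home its underside is 6 mm lower, 32 mm above the mount's origin.
- seal_ring (a joint): The black spring ring around the foot of the stub, 56 mm diameter: how far it is pressed down (m), 0 free, 0.006 fully down against its stop. It pushes up with about 4 N at the start of its travel and 9 N at the end, so the collar's own weight does not press it.
- spacer: Bystander: a smooth bright steel spacer ring with a hole right through, 54 mm outside diameter, 14 mm tall, loose. Origin at the centre of its underside.
- flux_jar: Bystander: a small amber jar with a black lid, 38 mm diameter, 42 mm tall, loose. Origin at the centre of its underside.
- driver: Bystander: a screwdriver with a black handle, 150 mm long, 26 mm thick, lying on the mat. Origin at the middle of its length on its underside, x towards its tip.

How it is judged:
At the end, for the whole second after the job is handed in: Collar upright (0.1 rad) within 3 mm of the mount's axis, underside 29 to 34.5 mm above the mount's origin; spring ring pressed at least 4.2 of its 6 mm, collar on the ring with over 3 N; the fingers touch the collar with over 1 N and keep it still (under 20 mm/s) (value of joint seal_ring above 0.0042 m and horizontal distance between collar and mount below 0.003 m and z of collar in the frame of mount between 0.029 and 0.0345 m and angle between the z axis of collar and the z axis of mount, either way round below 0.1 rad and angle between collar's own z axis and vertical below 0.1 rad and contact force between the fingers and collar above 1 N and contact force between collar and mount above 3 N and linear speed of collar below 0.02 m/s); the arm keeps its last pose, push and grip.
It fails at once if spacer ring moved more than 25 mm (distance of spacer from where it was at the start of the episode above 0.025 m).
It fails at once if flux jar moved more than 25 mm (distance of flux_jar from where it was at the start of the episode above 0.025 m).
It fails at once if screwdriver moved more than 25 mm (distance of driver from where it was at the start of the episode above 0.025 m).
It also fails if it takes over 64 s, if anything falls off the work surface, if the arm or the gripper's body presses on something with over 40 N, if the wrist force passes 120 N, or if a joint passes its speed limit or range.

## Working session

There is one attempt and no reset: what is moved stays moved. The work goes in short steps, Python scripts to look and compute and a shell command to move; the robot and the scene stay as the last step left them, time stands still between calls to the robot, and variables do not carry over. Pictures are saved under pics/ and viewed, and the job is handed in when it is done.

```bash
mkdir -p pics
python3 - <<'E'
from rig import r,cams
import cv2,pickle
print(r.state(), r.tcp_to_grasp)
for n in ["scene","side","wrist"]:
    d=cams.grab_frame(n); pickle.dump(d,open(f"{n}.pkl","wb"))
    cv2.imwrite(f"pics/{n}0.png",d["frame"][:,:,::-1]); print(n,[d[k].tolist() for k in d if k not in("frame","range_z")])
E
```

```text
{'time_s': 0.0, 'q': array([-1.24229316e+00,  2.91254482e-01, -1.54107317e-01,  1.12670169e+00,
        2.10227683e-05,  1.43152952e+00]), 'dq': array([-9.92805442e-04,  1.68647818e-05, -1.65708979e-04, -4.73900168e-04,
        8.68900566e-04, -1.35827337e-03]), 'tau': array([-2.54767117e-03, -5.37137890e+01,  3.31379056e+01,  1.55850331e-02,
       -4.18312002e-04,  2.42661336e-06]), 'tcp_pos': array([ 0.236607  , -0.46818192,  0.2307528 ]), 'eef_rot': array([ 0.37079855,  0.60260636, -0.3702162 ,  0.60192523]), 'wrist_force': array([0.46227115, 0.20807689, 0.01459811]), 'ft_torque': array([-0.00700198, -0.00121014,  0.02329766]), 'finger_gap': 0.9985641730333269} 0.0187
scene [[[464.46269494182275, 0.0, 320.8215914741331], [0.0, 464.46269494182275, 201.01494142631998], [0.0, 0.0, 1.0]], [1.3742832552369877, 0.14258147206179467, 0.8011569781665507], [0.6179390040966619, 0.6666837228644926, -0.3016369744605388, -0.28757492331887774]]
side [[[376.4084271424831, 0.0, 317.577715781337], [0.0, 376.4084271424831, 198.97414290920463], [0.0, 0.0, 1.0]], [0.47682329339223467, 0.8203868218132574, 0.5671038584928614], [-0.047463110324301214, 0.8778591530421661, -0.4759603269544615, 0.023923372334099965]]
wrist [[[317.82752114253424, 0.0, 320.4472278460664], [0.0, 317.82752114253424, 202.03106697564192], [0.0, 0.0, 1.0]], [[-0.0005717557961731302, -0.2762798040318353, 0.9610770744219428, -0.14265733843177386], [0.0001867038322387871, -0.9610772442541101, -0.27627974178105236, 0.07068579912337615], [0.9999998191184784, 2.1472229142947035e-05, 0.0006010839831553075, 0.0012124400272665037], [0.0, 0.0, 0.0, 1.0]]]
```

View pics/scene0.png

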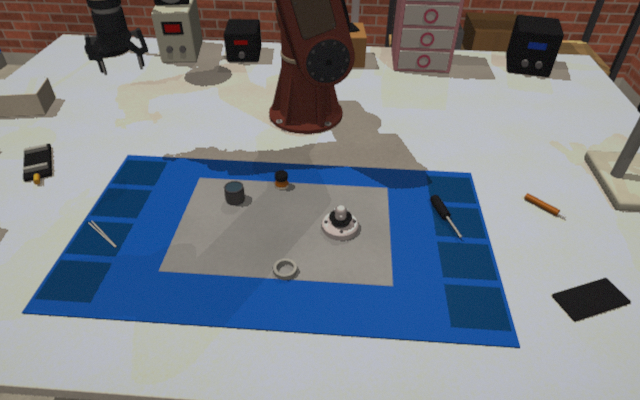

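View pics/side0.png

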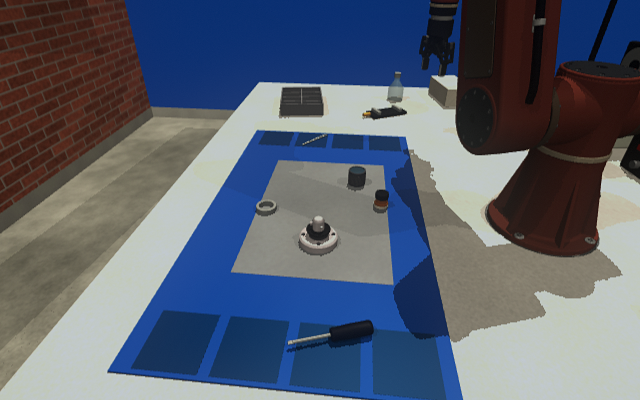

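View pics/wrist0.png

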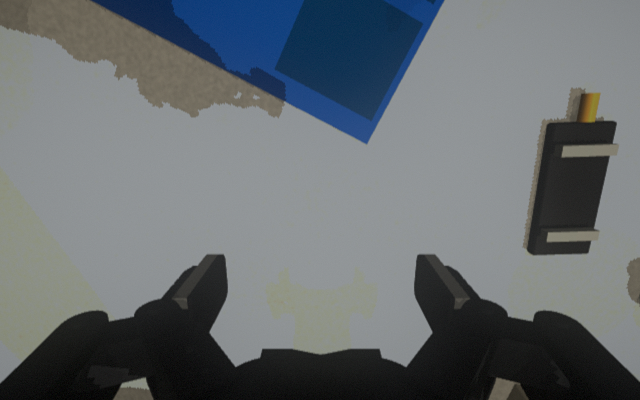

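The scene view shows the collar at (234,193), jar at (281,180), mount at (340,222), spacer at (285,269) and driver at (446,215). The side view has the collar at (357,177) and the mount at (318,235). Next I'll localize them with depth.

```bash
cat > h.py <<'E'
import numpy as np, pickle
from scipy.spatial.transform import Rotation as R
from rig import r,cams
def cloud(d,T=None):
    K=d["K"];z=d["range_z"];v,u=np.mgrid[:400,:640]
    P=np.stack([(u-K[0,2])/K[0,0]*z,(v-K[1,2])/K[1,1]*z,z],-1)
    if "eye" in d: W=P@R.from_quat(d["rotation"]).as_matrix().T+d["eye"]
    else:
        M=d["T_tool_cam"]; P=P@M[:3,:3].T+M[:3,3]; W=P@R.from_quat(T[1]).as_matrix().T+T[0]
    W[z==0]=np.nan
    return W
def circ(p):
    A=np.c_[2*p,np.ones(len(p))];s=np.linalg.lstsq(A,(p**2).sum(1),rcond=None)[0]
    return s[0],s[1],np.sqrt(s[2]+s[0]**2+s[1]**2)
E
python3 - <<'E'
from h import *
import cv2
for n in["scene","side"]:
    d=pickle.load(open(n+".pkl","rb"));W=cloud(d)
    m=(W[...,2]>0.012)&(W[...,2]<0.12)&(W[...,0]>.25)&(W[...,0]<.9)&(abs(W[...,1])<.45)
    k,l,s,c=cv2.connectedComponentsWithStats(m.astype(np.uint8))
    print(n)
    for i in range(1,k):
        if s[i,4]<40: continue
        p=W[l==i]; print(c[i].round(),s[i,4],p.min(0).round(3),p.max(0).round(3),np.median(p,0).round(3))
        t=p[p[:,2]>p[:,2].max()-.006]; print('  top',t.mean(0).round(4),len(t))
E
```

```text
scene
[281. 179.] 214 [ 0.38  -0.045  0.012] [ 0.418 -0.007  0.049] [ 0.408 -0.025  0.037]
  top [ 0.399  -0.0266  0.0452] 79
[234. 192.] 385 [ 0.439 -0.164  0.012] [ 0.491 -0.115  0.052] [ 0.477 -0.138  0.044]
  top [ 0.466  -0.1405  0.0477] 140
[442. 211.] 300 [0.429 0.368 0.013] [0.57  0.43  0.031] [0.48  0.392 0.023]
  top [0.4646 0.3897 0.028 ] 100
[339. 223.] 860 [0.518 0.095 0.012] [0.594 0.181 0.072] [0.562 0.138 0.025]
  top [0.5494 0.1385 0.0686] 46
[284. 268.] 223 [ 0.671 -0.004  0.012] [0.724 0.048 0.02 ] [0.698 0.022 0.017]
  top [0.6982 0.022  0.0171] 199
side
[357. 175.] 301 [ 0.439 -0.164  0.012] [ 0.489 -0.113  0.052] [ 0.464 -0.124  0.04 ]
  top [ 0.4638 -0.1378  0.0485] 119
[381. 198.] 230 [ 0.38  -0.044  0.012] [ 0.415 -0.006  0.049] [ 0.399 -0.015  0.037]
  top [ 0.3973 -0.0238  0.0465] 88
[266. 205.] 158 [ 0.67  -0.004  0.012] [0.721 0.051 0.021] [0.696 0.026 0.018]
  top [0.6959 0.0246 0.0182] 123
[318. 235.] 966 [0.502 0.107 0.012] [0.592 0.185 0.073] [0.545 0.154 0.026]
  top [0.5472 0.142  0.0697] 59
[342. 331.] 801 [0.424 0.375 0.012] [0.569 0.43  0.033] [0.471 0.4   0.025]
  top [0.4617 0.3931 0.0292] 362
```

```bash
cat >> h.py <<'E'
def togo(target, yaw=None):
    s=r.state(); M=R.from_quat(s["eef_rot"]).as_matrix()
    d=np.array(target)-s["tcp_pos"]
    print("t",round(s["time_s"],2),"tcp",s["tcp_pos"].round(4),"q",s["q"].round(3),"F",s["wrist_force"].round(1),"gap",round(s["finger_gap"],3))
    print("tool x",M[:,0].round(4),"y",M[:,1].round(4),"z",M[:,2].round(4)); print("mm tool",(M.T@d*1000).round(1))
E
python3 -c "
from h import *
togo([.464,-.139,.2])"
```

```text
t 0.15 tcp [ 0.2366 -0.4683  0.2309] q [-1.242  0.291 -0.154  1.127  0.     1.431] F [-0.1  0.5 -0.8] gap 0.998
tool x [-3.e-04  9.e-04 -1.e+00] y [8.926e-01 4.509e-01 1.000e-04] z [ 0.4509 -0.8926 -0.0009]
mm tool [  31.1  351.4 -191.4]
```

```bash
python3 -m inch '[{"translation":[10,44,-24],"turn":0,"hand":85},{"translation":[10,44,-24],"turn":0,"hand":85},{"translation":[10,44,-24],"turn":0,"hand":85},{"translation":[10,44,-24],"turn":0,"hand":85},{"translation":[10,44,-24],"turn":0,"hand":85},{"translation":[10,44,-24],"turn":0,"hand":85},{"translation":[10,44,-24],"turn":0,"hand":85},{"translation":[10,44,-24],"turn":0,"hand":85},{"translation":[0,0,0],"turn":0,"hand":85},{"translation":[0,0,0],"turn":0,"hand":85}]'
python3 - <<'E'
from h import *
import cv2
togo([.464,-.139,.15])
s=r.state();d=cams.grab_frame("wrist");cv2.imwrite("pics/w1.png",d["frame"][:,:,::-1])
W=cloud(d,(s["tcp_pos"],s["eef_rot"]));pickle.dump((W,d),open("w1.pkl","wb"))
m=(np.hypot(W[...,0]-.464,W[...,1]+.139)<.05)&(W[...,2]>.012)&(W[...,2]<.06)
p=W[m];print(len(p),p.min(0),p.max(0))
t=p[p[:,2]>p[:,2].max()-.006];print(t.min(0),t.max(0),t.mean(0),cv2.minEnclosingCircle((t[:,:2]*1000).astype(np.float32)))
E
```

```text
time_s: 1.4
tcp_pos: [0.4641, -0.1385, 0.1512]
eef_rot: [0.37, 0.603, -0.37, 0.602]
wrist_force: [-1.2, 0.2, -0.9]
finger_gap: 0.992
t 1.4 tcp [ 0.4641 -0.1385  0.1512] q [-0.441  0.279 -0.394  0.898 -0.     2.232] F [-1.2  0.2 -0.9] gap 0.992
tool x [-5.e-04 -1.e-04 -1.e+00] y [ 8.923e-01  4.515e-01 -5.000e-04] z [ 4.515e-01 -8.923e-01 -1.000e-04]
mm tool [ 1.2 -0.3  0.4]
3147 [ 0.44007209 -0.16693395  0.01208566] [ 0.48928037 -0.11732563  0.05029653]
[ 0.44007209 -0.16693395  0.04435077] [ 0.48867602 -0.11791751  0.05029653] [ 0.46483378 -0.14195053  0.04769328] ((464.00616455078125, -142.1728057861328), 24.84868621826172)
```

View pics/w1.png

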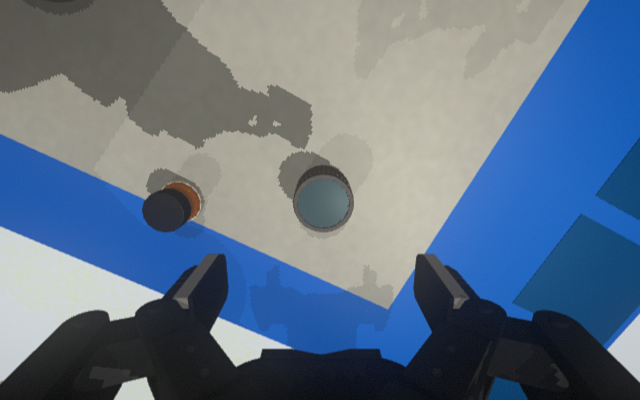

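Wrist view: collar at (323,201), clear of the jar at (172,207). I'll shift slightly, descend and grip.

```bash
python3 -m inch '[{"translation":[35,-1,1.5],"turn":0,"hand":85},{"translation":[40,0,0],"turn":0,"hand":85},{"translation":[35,0,0],"turn":0,"hand":85},{"translation":[28,0,0],"turn":0,"hand":85},{"translation":[0,0,0],"turn":0,"hand":70},{"translation":[0,0,0],"turn":0,"hand":60},{"translation":[0,0,0],"turn":0,"hand":50},{"translation":[0,0,0],"turn":0,"hand":40},{"translation":[0,0,0],"turn":0,"hand":40},{"translation":[0,0,0],"turn":0,"hand":40}]'
python3 - <<'E'
from h import *
import cv2
togo([.464,-.139,.15])
d=cams.grab_frame("wrist");cv2.imwrite("pics/w2.png",d["frame"][:,:,::-1])
E
```

```text
time_s: 2.7
tcp_pos: [0.465, -0.141, 0.015]
eef_rot: [0.37, 0.601, -0.371, 0.603]
wrist_force: [-1.9, -1.2, 11.4]
finger_gap: 0.572
t 2.7 tcp [ 0.465 -0.141  0.015] q [-4.450e-01  4.590e-01 -5.590e-01  5.510e-01 -1.000e-03  2.229e+00] F [-1.9 -1.2 11.4] gap 0.572
tool x [ 0.002  -0.0017 -1.    ] y [0.8926 0.4508 0.001 ] z [ 0.4508 -0.8926  0.0024]
mm tool [-135.     0.2   -1.9]
```

View pics/w2.png

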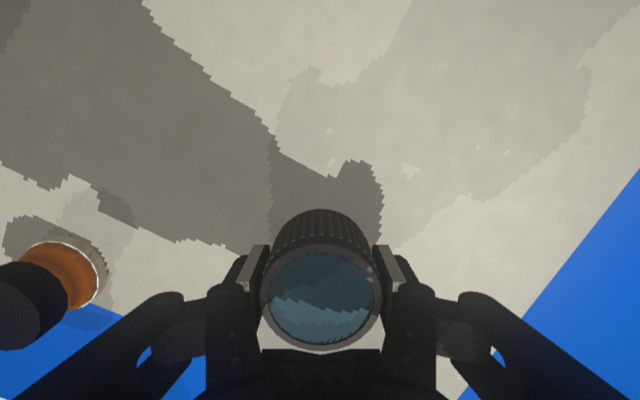

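Gripped; collar at (320,300) between the pads with opening 48.8 mm. Now lifting and moving to view the mount.

```bash
python3 -m inch '[{"translation":[-30,0,0],"turn":0,"hand":40},{"translation":[-40,0,0],"turn":0,"hand":40},{"translation":[-40,0,0],"turn":0,"hand":40},{"translation":[-15,32,-43],"turn":0,"hand":40},{"translation":[-15,32,-43],"turn":0,"hand":40},{"translation":[-15,32,-43],"turn":0,"hand":40},{"translation":[-15,32,-43],"turn":0,"hand":40},{"translation":[-15,32,-43],"turn":0,"hand":40},{"translation":[0,0,0],"turn":0,"hand":40},{"translation":[0,0,0],"turn":0,"hand":40},{"translation":[0,0,0],"turn":0,"hand":40}]'
python3 - <<'E'
from h import *
import cv2
togo([.548,.14,.2])
s=r.state();d=cams.grab_frame("wrist");cv2.imwrite("pics/w3.png",d["frame"][:,:,::-1])
W=cloud(d,(s["tcp_pos"],s["eef_rot"]));pickle.dump((W,d,s),open("w3.pkl","wb"))
E
```

```text
time_s: 4.12
tcp_pos: [0.5097, 0.1227, 0.1983]
eef_rot: [0.371, 0.602, -0.371, 0.602]
wrist_force: [0.2, 0.6, 0.6]
finger_gap: 0.573
t 4.12 tcp [0.5097 0.1227 0.1983] q [ 0.097  0.311 -0.215  1.046 -0.     2.772] F [0.2 0.6 0.6] gap 0.573
tool x [-4.e-04 -2.e-04 -1.e+00] y [ 8.932e-01  4.497e-01 -4.000e-04] z [ 0.4497 -0.8932  0.    ]
mm tool [-1.8 42.   1.8]
```

View pics/w3.png

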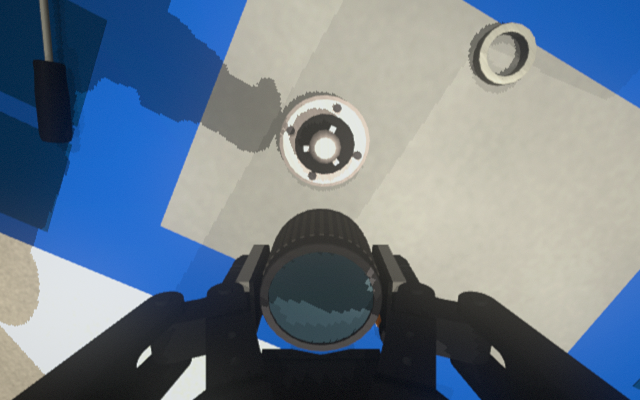

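Mount at (324,140) with three lugs visible around the stub; collar held at (320,297). Measuring both with the same camera.

Run:
```python
from h import *
import cv2
W,d,s=pickle.load(open("w3.pkl","rb"))
M=R.from_quat(s["eef_rot"]).as_matrix()
T=(W-s["tcp_pos"])@M
c0=np.array([.548,.14])
rr=np.hypot(W[...,0]-c0[0],W[...,1]-c0[1])
f=(rr<.06)&(W[...,2]>.015)&(W[...,2]<.034)
p=W[f];print("z flange",np.median(p[:,2]),cv2.minEnclosingCircle((p[:,:2]*1000).astype(np.float32)))
h=cv2.convexHull((p[:,:2]*1000).astype(np.float32))[:,0];print("hull fit",circ(h.astype(float)))
st=(rr<.02)&(W[...,2]>.06);p=W[st];print("stub top",len(p),p.mean(0),p[:,2].max(),cv2.minEnclosingCircle((p[:,:2]*1000).astype(np.float32)))
p=p[p[:,2]>p[:,2].max()-.003];print(p.mean(0),cv2.minEnclosingCircle((p[:,:2]*1000).astype(np.float32)))
lg=(rr<.021)&(rr>.012)&(W[...,2]>.053)&(W[...,2]<.063);p=W[lg];print("lug pts",len(p))
print(np.degrees(np.arctan2(p[:,1]-c0[1],p[:,0]-c0[0])).round()[::3])
# collar in tool
v,u=np.mgrid[:400,:640]
g=(u>255)&(u<387)&(v>205)&(v<350)&(d["range_z"]>0)&(d["range_z"]<.16)
q=T[g];print("collar tool x hist",np.percentile(q[:,0],[1,10,25,50,75,99]))
top=q[q[:,0]<np.percentile(q[:,0],20)]
zt=np.median(top[:,0]);top=q[abs(q[:,0]-zt)<.004];print(zt,len(top),top[:,1:].min(0),top[:,1:].max(0),cv2.minEnclosingCircle((top[:,1:]*1000).astype(np.float32)))
im=d["frame"][80:200,250:400,::-1];cv2.imwrite("pics/w3c.png",cv2.resize(im,None,fx=4,fy=4,interpolation=cv2.INTER_CUBIC))
```

```text
z flange 0.023930563262854185 ((547.6566772460938, 136.3070831298828), 44.95969009399414)
hull fit (np.float64(547.6220948596139), np.float64(136.3169448693319), np.float64(44.7111786286022))
stub top 1682 [0.53933974 0.13411548 0.14366787] 0.2329118782069234 ((545.3912353515625, 136.00018310546875), 17.0591983795166)
[0.53076807 0.1315141  0.23101808] ((530.9395141601562, 131.55726623535156), 5.822011470794678)
lug pts 91
[  -2.   -6.   -2.  -10.  -16.   -9.  -16.   -8.  -16.   10.   -7.  -15.
   -9.  -17.  -19.  122.  123.  125.  127.  130.  132.  135.  137.  138.
  141. -111. -115. -109. -116. -120. -119.]
collar tool x hist [-0.07224183 -0.03349466 -0.03299211 -0.03234915 -0.03092691  0.00485697]
-0.033494781338367 11160 [-0.02517683 -0.02404121] [0.02353556 0.02704691] ((0.785940408706665, 1.582625389099121), 27.539339065551758)
```

View pics/w3c.png

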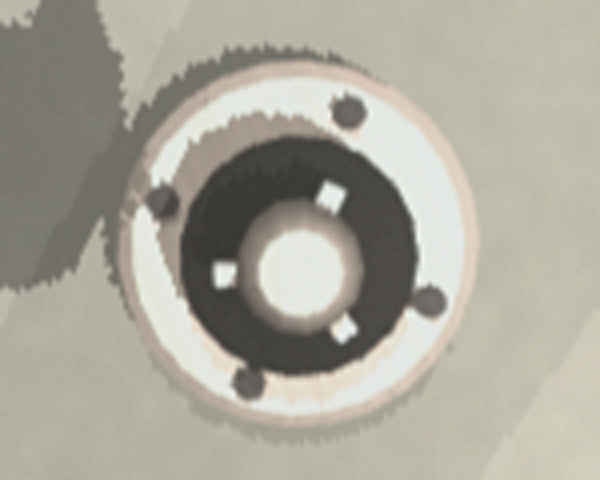

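Run:
```python
from h import *
import cv2
W,d,s=pickle.load(open("w3.pkl","rb"))
M=R.from_quat(s["eef_rot"]).as_matrix();T=(W-s["tcp_pos"])@M
v,u=np.mgrid[:400,:640]
g=(u>240)&(u<400)&(v>205)&(v<352)&(T[...,0]>-.036)&(T[...,0]<-.030)&(abs(T[...,2])<.03)&(abs(T[...,1])<.03)
q=T[g];print(len(q),np.median(q[:,0]))
for rng in [(-.034,-.0325),(-.0335,-.032)]:
    k=q[(q[:,0]>rng[0])&(q[:,0]<rng[1])]
    print(rng,len(k),k.min(0),k.max(0),k.mean(0))
# rim boundary per row/col: print top edge & bottom edge extents by z slices
for z0 in np.arange(-.02,.0221,.004):
    k=q[abs(q[:,2]-z0)<.001]; print(round(z0,3),k[:,1].min().round(4),k[:,1].max().round(4))
for y0 in np.arange(-.02,.0221,.004):
    k=q[abs(q[:,1]-y0)<.001]; print('y',round(y0,3),k[:,2].min().round(4),k[:,2].max().round(4))
im=d["frame"][200:370,230:410,::-1];cv2.imwrite("pics/w3d.png",cv2.resize(im,None,fx=3.3,fy=3.3,interpolation=cv2.INTER_CUBIC))
```

```text
11212 -0.03263121274250762
(-0.034, -0.0325) 6035 [-0.03399925 -0.02544437 -0.02927358] [-0.0325005   0.02350233  0.02978312] [-3.30559621e-02  6.06368971e-05  1.08105340e-03]
(-0.0335, -0.032) 7756 [-0.03349988 -0.02579549 -0.0293326 ] [-0.03200002  0.02350233  0.02999391] [-3.27259478e-02  1.74143667e-05  1.36075378e-03]
-0.02 -0.0136 0.0118
-0.016 -0.0183 0.0172
-0.012 -0.0217 0.0203
-0.008 -0.0237 0.0218
-0.004 -0.0248 0.0231
0.0 -0.0267 0.0235
0.004 -0.0252 0.0234
0.008 -0.0252 0.0228
0.012 -0.0226 0.0215
0.016 -0.0211 0.0191
0.02 -0.0173 0.0155
y -0.02 -0.0145 0.0176
y -0.016 -0.0177 0.0206
y -0.012 -0.0233 0.0258
y -0.008 -0.0233 0.026
y -0.004 -0.0233 0.0259
y 0.0 -0.0232 0.0258
y 0.004 -0.0233 0.0258
y 0.008 -0.0233 0.0258
y 0.012 -0.0295 0.03
y 0.016 -0.0172 0.0194
y 0.02 -0.0121 0.0157
```

View pics/w3d.png

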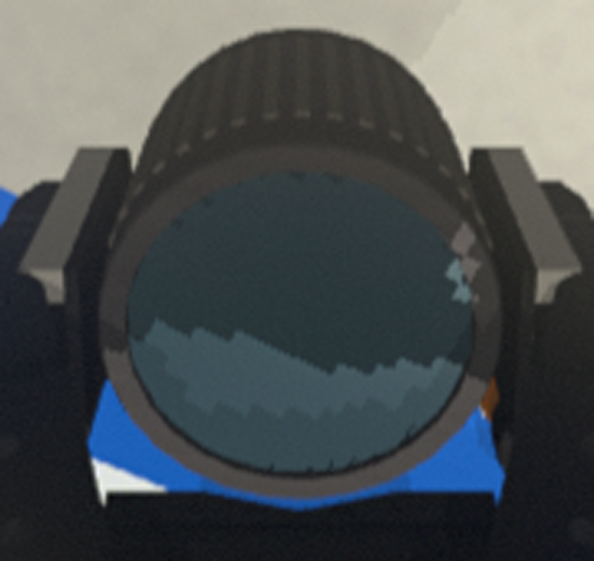

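Relative offset: move about 41 mm in tool y and 3.3 mm in tool z. Going just above the stub, then checking with the external cameras.

```bash
python3 -m inch '[{"translation":[0,20,1.5],"turn":0,"hand":40},{"translation":[0,21.2,1.8],"turn":0,"hand":40},{"translation":[40,0,0],"turn":0,"hand":40},{"translation":[40,0,0],"turn":0,"hand":40},{"translation":[31,0,0],"turn":0,"hand":40},{"translation":[0,0,0],"turn":0,"hand":40},{"translation":[0,0,0],"turn":0,"hand":40}]'
python3 - <<'E'
from h import *
import cv2
togo([.548,.1383,.085])
a=[]
for n,c in(("scene",(285,150)),("side",(260,160))):
    d=cams.grab_frame(n);W=cloud(d);pickle.dump(d,open(n+"4.pkl","wb"))
    x,y=c;a.append(cv2.resize(d["frame"][y:y+110,x:x+110,::-1],None,fx=3.6,fy=3.6,interpolation=cv2.INTER_CUBIC))
    m=(np.hypot(W[...,0]-.548,W[...,1]-.139)<.024)&(W[...,2]>.073)&(W[...,2]<.123)
    p=W[m];t=p[p[:,2]>.112];print(n,p.max(0),p.min(0),len(t),t.mean(0) if len(t) else 0,t.min(0),t.max(0))
cv2.imwrite("pics/x4.png",np.hstack(a))
E
```

```text
time_s: 5.05
tcp_pos: [0.549, 0.1389, 0.0885]
eef_rot: [0.371, 0.602, -0.37, 0.602]
wrist_force: [-0.8, -0.0, -0.9]
finger_gap: 0.571
t 5.05 tcp [0.549  0.1389 0.0885] q [ 0.119  0.484 -0.261  0.825 -0.     2.793] F [-0.8 -0.  -0.9] gap 0.571
tool x [ 1.3e-03  1.0e-04 -1.0e+00] y [0.8929 0.4502 0.0012] z [ 4.502e-01 -8.929e-01  5.000e-04]
mm tool [ 3.5 -1.2  0.1]
scene [0.57192391 0.16170313 0.1229914 ] [0.52500089 0.11609113 0.0763591 ] 202 [0.55049862 0.14151531 0.11973636] [0.52500089 0.12171766 0.11204228] [0.57162651 0.16132322 0.1229914 ]
side [0.5715394  0.16287989 0.12293578] [0.52433101 0.11892018 0.07767294] 73 [0.56026767 0.14309866 0.12133862] [0.55116698 0.11892018 0.11330464] [0.5715394  0.16187763 0.12293578]
```

View pics/x4.png

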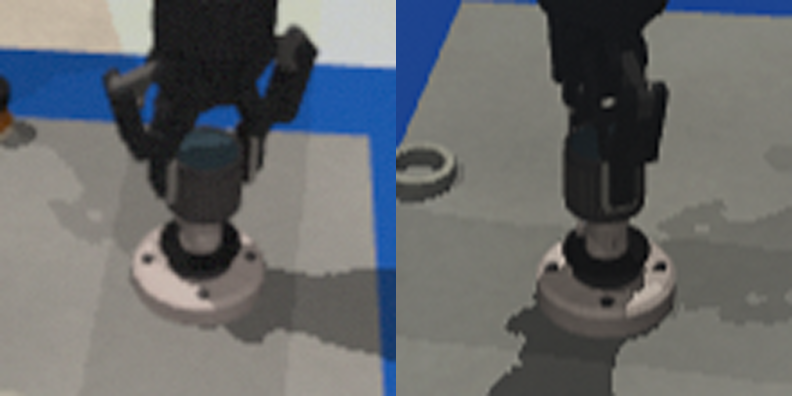

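Both views show the collar just above the stub, roughly coaxial. I'll project a vertical axis to measure the residual.

Run:
```python
from h import *
import cv2
a=[]
for n,c in(("scene",(285,150)),("side",(260,160))):
    d=pickle.load(open(n+"4.pkl","rb"));K=d["K"];Rm=R.from_quat(d["rotation"]).as_matrix()
    def pr(P):
        q=(np.array(P)-d["eye"])@Rm;return (q[:,:2]/q[:,2:])@np.diag([K[0,0],K[1,1]])+K[:2,2]
    im=d["frame"][c[1]:c[1]+110,c[0]:c[0]+110,::-1].copy();im=cv2.resize(im,None,fx=3.6,fy=3.6,interpolation=cv2.INTER_CUBIC)
    im=np.clip(im.astype(float)*1.6,0,255).astype(np.uint8).copy()
    t=np.linspace(0,2*np.pi,60)
    def ring(x,y,z,rad,col):
        q=pr(np.c_[x+rad*np.cos(t),y+rad*np.sin(t),0*t+z]); q=(q-c+.5)*3.6-.5
        cv2.polylines(im,[q.round().astype(np.int32)],True,col,1)
    ring(.548,.139,.024,.045,(0,255,0));ring(.548,.139,.042,.028,(0,255,0))
    ring(.549,.1389,.077,.025,(0,0,255));ring(.549,.1389,.121,.025,(0,0,255))
    a.append(im)
cv2.imwrite("pics/x4b.png",np.hstack(a))
```

```text
(no output)
```

View pics/x4b.png

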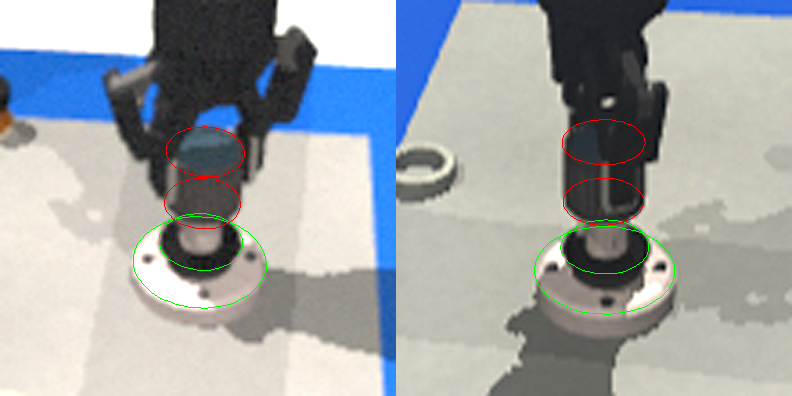

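Collar sits about 1.2 mm too far in +x and +y, and this agrees with the wrist-camera estimate. Correcting, then descending over the stub.

```bash
python3 -m inch '[{"translation":[0,-1.6,0.5],"turn":0,"hand":40},{"translation":[6,0,0],"turn":0,"hand":40},{"translation":[6,0,0],"turn":0,"hand":40},{"translation":[0,0,0],"turn":0,"hand":40},{"translation":[0,0,0],"turn":0,"hand":40}]'; python3 -c "
from h import *
togo([.5479,.1378,.0694]);print(r.state()['ft_torque'])"
```

```text
time_s: 5.78
tcp_pos: [0.547, 0.1382, 0.0752]
eef_rot: [0.37, 0.602, -0.371, 0.602]
wrist_force: [-0.8, 0.4, 0.3]
finger_gap: 0.571
t 5.78 tcp [0.547  0.1382 0.0752] q [ 0.118  0.496 -0.281  0.794  0.     2.792] F [-0.8  0.4  0.3] gap 0.571
tool x [-3.e-04 -0.e+00 -1.e+00] y [ 8.925e-01  4.510e-01 -3.000e-04] z [ 4.510e-01 -8.925e-01 -1.000e-04]
mm tool [5.8 0.6 0.8]
[-0.00820175  0.01433887  0.02110224]
```

```bash
python3 -m inch '[{"translation":[3,0,0],"turn":0,"hand":40},{"translation":[2,0,0],"turn":0,"hand":40},{"translation":[1,0,0],"turn":0,"hand":40},{"translation":[0,0,0],"turn":0,"hand":40},{"translation":[0,0,0],"turn":0,"hand":40}]'; python3 -m inch '[{"translation":[1,0,0],"turn":0,"hand":40},{"translation":[1,0,0],"turn":0,"hand":40},{"translation":[0,0,0],"turn":0,"hand":40}]'; python3 -c "
from h import *
togo([.5479,.1378,.0694]);print(r.state()['ft_torque'])"
```

```text
time_s: 6.4
tcp_pos: [0.5471, 0.1382, 0.0694]
eef_rot: [0.371, 0.602, -0.37, 0.602]
wrist_force: [0.1, 0.2, -2.2]
finger_gap: 0.575
time_s: 6.78
tcp_pos: [0.5473, 0.1383, 0.0687]
eef_rot: [0.371, 0.602, -0.37, 0.603]
wrist_force: [-5.3, 0.6, 14.7]
finger_gap: 0.573
t 6.78 tcp [0.5473 0.1383 0.0687] q [ 0.118  0.503 -0.289  0.778 -0.     2.792] F [-5.3  0.6 14.7] gap 0.573
tool x [ 1.2e-03  1.0e-04 -1.0e+00] y [0.8925 0.451  0.0011] z [ 4.510e-01 -8.925e-01  4.000e-04]
mm tool [-0.7  0.3  0.7]
[-0.16929355  1.01826888 -0.01463249]
```

Resting on the lugs with 15 N at TCP z ≈ 0.069. Easing off slightly and searching in turn.

```bash
python3 -m inch '[{"translation":[-0.7,0,0],"turn":0,"hand":40},{"translation":[0,0,0],"turn":-0.1,"hand":40},{"translation":[0,0,0],"turn":0,"hand":40}]'; python3 -m inch '[{"translation":[0,0,0],"turn":-0.1,"hand":40},{"translation":[0,0,0],"turn":0,"hand":40}]';python3 -m inch '[{"translation":[0,0,0],"turn":-0.1,"hand":40},{"translation":[0,0,0],"turn":0,"hand":40}]'; python3 -c "
from h import *
togo([.5479,.1378,.0694]);print(r.state()['ft_torque'])"
```

```text
time_s: 7.15
tcp_pos: [0.5477, 0.1383, 0.0688]
eef_rot: [0.34, 0.62, -0.339, 0.621]
wrist_force: [-0.5, -0.5, 5.1]
finger_gap: 0.573
time_s: 7.4
tcp_pos: [0.5477, 0.1383, 0.0686]
eef_rot: [0.309, 0.636, -0.308, 0.637]
wrist_force: [-0.1, 0.5, 5.5]
finger_gap: 0.574
time_s: 7.65
tcp_pos: [0.5468, 0.1382, 0.0678]
eef_rot: [0.277, 0.651, -0.277, 0.65]
wrist_force: [-0.1, -0.7, -1.1]
finger_gap: 0.575
t 7.65 tcp [0.5468 0.1382 0.0678] q [ 0.118  0.505 -0.289  0.777  0.     2.494] F [-0.1 -0.7 -1.1] gap 0.575
tool x [-5.e-04 -0.e+00 -1.e+00] y [ 7.211e-01  6.928e-01 -4.000e-04] z [ 6.928e-01 -7.211e-01 -3.000e-04]
mm tool [-1.6  0.5  1.1]
[-0.01143324 -0.03041851 -0.04269745]
```

Force dropped to zero and z fell about 1 mm, so it seems to have keyed. Centring in the window and lowering gently.

```bash
python3 -m inch '[{"translation":[1,0,0],"turn":-0.07,"hand":40},{"translation":[2,0,0],"turn":0,"hand":40},{"translation":[0,0,0],"turn":0,"hand":40}]'; python3 -m inch '[{"translation":[2,0,0],"turn":0,"hand":40},{"translation":[2,0,0],"turn":0,"hand":40},{"translation":[0,0,0],"turn":0,"hand":40}]'; python3 -c "
from h import *
togo([.5479,.1378,.0534]);print(r.state()['ft_torque'])"
```

```text
time_s: 8.02
tcp_pos: [0.5468, 0.1382, 0.0647]
eef_rot: [0.254, 0.66, -0.254, 0.66]
wrist_force: [-1.2, 0.4, -0.6]
finger_gap: 0.571
time_s: 8.4
tcp_pos: [0.5469, 0.1382, 0.0608]
eef_rot: [0.253, 0.66, -0.254, 0.66]
wrist_force: [-0.5, 0.4, -1.5]
finger_gap: 0.572
t 8.4 tcp [0.5469 0.1382 0.0608] q [ 0.118  0.513 -0.297  0.762  0.     2.422] F [-0.5  0.4 -1.5] gap 0.572
tool x [-4.e-04 -0.e+00 -1.e+00] y [ 6.694e-01  7.429e-01 -3.000e-04] z [ 7.429e-01 -6.694e-01 -2.000e-04]
mm tool [7.4 0.4 1. ]
[-0.00218945  0.03015584 -0.04274659]
```

Free descent, 8 mm below the lugs. Continuing to the ring.

```bash
python3 -m inch '[{"translation":[2,0,0],"turn":0,"hand":40},{"translation":[2,0,0],"turn":0,"hand":40},{"translation":[2,0,0],"turn":0,"hand":40},{"translation":[0,0,0],"turn":0,"hand":40}]'; python3 -m inch '[{"translation":[2,0,0],"turn":0,"hand":40},{"translation":[2,0,0],"turn":0,"hand":40},{"translation":[0,0,0],"turn":0,"hand":40}]';python3 -m inch '[{"translation":[2,0,0],"turn":0,"hand":40},{"translation":[1,0,0],"turn":0,"hand":40},{"translation":[0,0,0],"turn":0,"hand":40}]'; python3 -c "
from h import *
togo([.5479,.1378,.0474]);print(r.state()['ft_torque'])"
```

```text
time_s: 8.9
tcp_pos: [0.5469, 0.1382, 0.0548]
eef_rot: [0.253, 0.66, -0.253, 0.66]
wrist_force: [0.3, -0.8, -1.2]
finger_gap: 0.571
time_s: 9.28
tcp_pos: [0.5472, 0.1383, 0.0512]
eef_rot: [0.253, 0.66, -0.253, 0.66]
wrist_force: [-1.4, -0.2, 4.3]
finger_gap: 0.57
time_s: 9.65
tcp_pos: [0.5472, 0.1382, 0.0483]
eef_rot: [0.253, 0.66, -0.253, 0.66]
wrist_force: [-2.5, -0.2, 7.3]
finger_gap: 0.569
t 9.65 tcp [0.5472 0.1382 0.0483] q [ 0.118  0.528 -0.309  0.732  0.     2.422] F [-2.5 -0.2  7.3] gap 0.569
tool x [ 5.e-04  1.e-04 -1.e+00] y [6.691e-01 7.432e-01 4.000e-04] z [ 7.432e-01 -6.691e-01  3.000e-04]
mm tool [0.9 0.1 0.8]
[-0.0997689   0.32300433 -0.04955741]
```

Spring felt at 7 N. Pushing to the stop.

```bash
python3 -m inch '[{"translation":[1,0,0],"turn":0,"hand":40},{"translation":[0,0,0],"turn":0,"hand":40},{"translation":[0,0,0],"turn":0,"hand":40}]'; python3 -m inch '[{"translation":[1,0,0],"turn":0,"hand":40},{"translation":[0,0,0],"turn":0,"hand":40},{"translation":[0,0,0],"turn":0,"hand":40}]'; python3 -c "
from h import *
togo([.5479,.1378,.0474]);print(r.state()['ft_torque'])"
```

```text
time_s: 10.02
tcp_pos: [0.5473, 0.1383, 0.0474]
eef_rot: [0.253, 0.66, -0.253, 0.66]
wrist_force: [-1.4, -0.7, 7.3]
finger_gap: 0.57
time_s: 10.4
tcp_pos: [0.5473, 0.1383, 0.0469]
eef_rot: [0.254, 0.66, -0.253, 0.66]
wrist_force: [-3.9, -1.3, 15.2]
finger_gap: 0.574
t 10.4 tcp [0.5473 0.1383 0.0469] q [ 0.118  0.53  -0.311  0.729 -0.     2.422] F [-3.9 -1.3 15.2] gap 0.574
tool x [ 8.e-04  1.e-04 -1.e+00] y [6.691e-01 7.432e-01 6.000e-04] z [ 7.432e-01 -6.691e-01  5.000e-04]
mm tool [-0.5  0.1  0.8]
[-0.08452111  0.92465575 -0.04962495]
```

15 N exceeds the spring's 9 N, so it is on the stop. Settling, then checking pictures.

```bash
python3 -m inch '[{"translation":[0.3,0,0],"turn":0,"hand":40},{"translation":[0,0,0],"turn":0,"hand":40},{"translation":[0,0,0],"turn":0,"hand":40},{"translation":[0,0,0],"turn":0,"hand":40}]'
python3 - <<'E'
from h import *
import cv2
a=[]
for n,c in(("scene",(285,150)),("side",(260,160))):
    d=cams.grab_frame(n);W=cloud(d);K=d["K"]
    x,y=c;a.append(np.clip(1.6*cv2.resize(d["frame"][y:y+110,x:x+110,::-1],None,fx=3.6,fy=3.6,interpolation=cv2.INTER_CUBIC).astype(float),0,255).astype(np.uint8))
    m=(np.hypot(W[...,0]-.5475,W[...,1]-.138)<.024)&(W[...,2]<.095)
    p=W[m];print(n,"top z",np.percentile(p[:,2],[90,97]))
    for nm,c0,b in(("spacer",(.697,.023),(.012,.03)),("jar",(.398,-.025),(.012,.06)),("driver",(.47,.395),(.012,.05))):
        m=(np.hypot(W[...,0]-c0[0],W[...,1]-c0[1])<(.12 if nm=="driver" else .05))&(W[...,2]>b[0])&(W[...,2]<b[1]);print(nm,W[m].min(0).round(3),W[m].max(0).round(3))
cv2.imwrite("pics/x5.png",np.hstack(a))
togo([.5479,.1378,.0474])
d=cams.grab_frame("wrist");cv2.imwrite("pics/w5.png",d["frame"][:,:,::-1])
E
```

```text
time_s: 10.9
tcp_pos: [0.5473, 0.1383, 0.0469]
eef_rot: [0.254, 0.66, -0.253, 0.66]
wrist_force: [-5.3, -0.2, 17.0]
finger_gap: 0.569
scene top z [0.08000483 0.08129757]
spacer [ 0.672 -0.004  0.012] [0.725 0.048 0.022]
jar [ 0.381 -0.046  0.012] [ 0.419 -0.01   0.049]
driver [0.428 0.369 0.012] [0.571 0.429 0.031]
side top z [0.08141023 0.08253245]
spacer [ 0.67  -0.006  0.012] [0.722 0.051 0.022]
jar [ 0.38  -0.043  0.012] [ 0.415 -0.006  0.049]
driver [0.424 0.374 0.012] [0.569 0.43  0.032]
t 11.0 tcp [0.5473 0.1383 0.0469] q [ 0.118  0.53  -0.311  0.729 -0.     2.422] F [-6.1 -0.8 17.7] gap 0.57
tool x [ 1.1e-03  1.0e-04 -1.0e+00] y [0.6691 0.7432 0.0008] z [ 7.432e-01 -6.691e-01  7.000e-04]
mm tool [-0.5  0.   0.7]
```

View pics/x5.png

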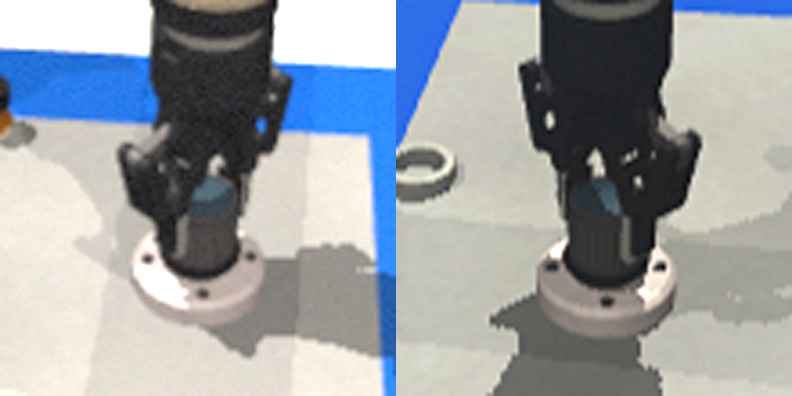

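View pics/w5.png

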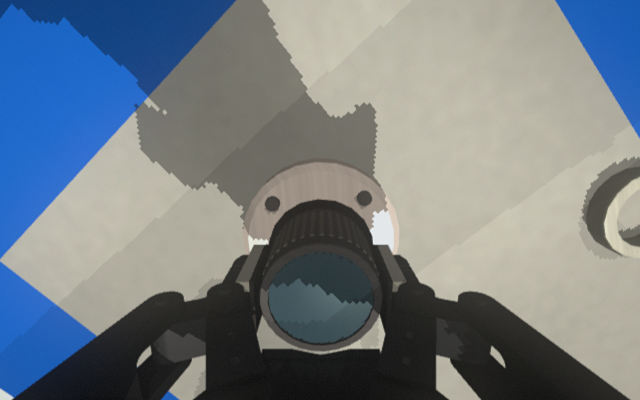

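The pictures show the collar seated on the flange with the ring covered. Its top is at about 0.080 m, as expected when home, and the bystanders are unmoved. Handing in.

```bash
python3 -c "
from rig import r
print(r.sign_off()); print(r.state()['wrist_force'])"
```

```text
the job is handed in; nothing more can be done
None
the job is handed in; nothing more can be done
```

The lens cell is on the stub, keyed over the lugs and pushed home against the spring ring. I handed the job in at about 11 s with the gripper still holding it down; the hand-in reports no verdict.

**What I did:** I gripped the collar across the knurl, lined it up over the stub with the wrist and external cameras, and rested it lightly on the lugs. After about 0.3 rad of turning the push force fell to zero and it began to drop. It then slid freely to the ring, and I pressed until it stopped.

**Last checks:**
- **Height:** the fingertip reading puts the underside about 31.5 mm above the mount's origin. The cameras agree: the top sits at 80–82 mm, against 80 mm expected when home.
- **Push:** about 17 N upward on the wrist, more than the spring's 9 N maximum, so the ring should be on its stop.
- **Grip:** the finger opening is steady at about 49 mm.
- **Other items:** the spacer, jar and screwdriver are where they started, to within 3 mm.

**Disagreements:**
- The cameras differed by 2–4 mm on the mount's position along y, so I relied on the wrist camera's relative offsets.
- A sideways force of about 5–6 N remained at the end. I took it as harmless contact or friction and did not chase it.
- I did not measure the ring's travel or the collar's tilt directly.

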